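Clamp the marble blank with the tab-lock knob

ROBOT

A 7-joint arm with a two-finger parallel gripper is mounted at the origin on the work surface. World frame = base frame: x ahead of the robot, y to its left, z up, the work surface at z = 0. Lengths are in m, angles in rad, forces in N, time in s.
With the tool pointing down it reaches from about 0.4 to 0.85 m from the base axis. Payload 4.5 kg.
Tool frame: the origin (TCP) lies midway between the tips of the shut fingers; the grasp point (between the pads) lies 19 mm behind it; z points along the fingers, x is the direction in which the jaws open and shut, and the axes are right-handed (so a half turn about z gives the same grasp; the last joint's range is limited). The gripper opens to 88 mm and grips with 3 to 60 N. Pads are 18 mm wide; open, the fingers measure 123 mm over their backs; the gripper's body (75 mm by 187 mm) begins 45 mm behind the grasp point.
Start: joints at [-1.067, 0.689, -0.195, 1.565, 0.157, 0.902, -0.215], TCP at [0.283, 0.557, 0.239] pointing down, gripper open.
Joint ranges: [-3.01, 3.01], [-0.46, 2.08], [-1.47, 1.51], [0.13, 2.56], [-1, 4.14], [0.04, 2.09], [-2.66, 2.66]. Speed limits (rad/s): [2.57, 2.57, 3.14, 3.14, 3.14, 3.14, 3.14].

INTERFACE

Orientations are given as a unit quaternion [x, y, z, w].
In Python, from plant import r gives the robot as it stands. The module is installed in compiled form; this text tells all that it offers.
- The arm moves only by the tool play_rows, never from a script. Its argument "increments" is a list of rows, each a list of 7 numbers: the opening, from 0 (shut) to 1 (fully open), then the shift along the tool's x, y, z in mm, then the turn, a rotation vector about the tool's x, y, z in rad. In form: [[hand, dx, dy, dz, wx, wy, wz], ...]. A call has exactly 8 rows; each row shifts and turns the pose as measured when the row begins, along the tool's axes as they then stand; what a row does not reach is not made up. A row lasts 1/8 s, in which the tool goes at most 62.5 mm and 10.7 degrees, less where a joint would pass 70% of its speed; a pose out of reach is approached as far as the arm can. A call is refused whole if a number of a shift passes 62.5 or a number of a turn 0.188, either way. A call with a gripper value outside its range is refused whole. The fingers move at their own pace and stop on an object; "grip_force" is the grip in N (left out, the last holds). Time passes only in rows, so rows that do not move let the fingers close, or fill a call up. It gives the time, the measured TCP pose, the force and the opening at its end, in the units of the state.
- r.get_state(): the state, without advancing time (a new reading comes with each control period).
- r.snapshot(name): name is "side" or "top" or "wrist"; returns the picture (400x640x3 uint8, red, green, blue); there is no depth.
- r.get_calibration(name): a dict with "fx", "fy", "cx", "cy" (pixels), "R" (3x3) and "t" (3): a world point X has camera coordinates R X + t. Camera axes: x right, y down, z forward; pixel columns grow to the right and rows downward; lengths in m; the calibration is good to about 2 mm. The wrist camera is an equidistant fisheye: a pixel r from the principal point sees the ray r / f radians off the axis. A picture is of the moment at which its call begins: read the wrist's pose just before it. get_calibration takes no time and is no camera call; for the wrist camera it gives the pose at the moment of the call.
- r.finish_job(): hands the job in, once; it reports no verdict.
The state is a dict: "clock": time; "q": joint angles; "qd": joint speeds; "joint_torque": joint torques, N m; "tool_pos": TCP position; "eef_rot": TCP orientation; "contact_force": force on the tool from outside, world axes, zero at the start; "moment": the same for the moment, N m; "opening": opening from 0.0 (shut) to 1.0 (fully open).
Only numpy, scipy, OpenCV 4.12 (cv2) and the standard library are available. Lean on these libraries where they do the work, as an engineer would, in place of code of your own. Each camera call takes 0.05 s, during which the arm holds its last target.

TASK

Clamp the marble candlestick blank in its fixture so that it is ready for polishing: pinch the knob's two release tabs together gently, keep them pinched and turn the knob clockwise until the jaw has pushed the blank against the back stop and the jaw's sprung pad is pressed about half-way in. Then let go so that both tabs spring out and lock the knob. Do not crush the thin tabs or chip the marble by overtightening, and leave everything else on the bench where it is.

Things in the scene. Friction and masses are not known exactly. Their poses are not given: they have to be found in the camera images.
- axis (a point): Point on the vertical axis of the clamp's knob, 62 mm above the bench, half-way up the tabs. x axis: along the clamp bed from knob to jaw, blank and back stop; z up. The clamp is fixed: dark steel bed 300 x 100 x 12 mm; at one end a round green housing 86 mm across, top at 41 mm, with a black knob: round hub 29 mm across, top at 79 mm, between two upright tabs.
- tab_a: One release tab of the knob: upright black plate 28 mm wide, 5 mm thick, from 43 to 81 mm above the bench. Origin: middle of its flat outer face, 27 mm from the knob axis; y axis: level, normal to the face, outward. At the start it lies to +y of point axis; it turns with the knob. It slides 5 mm straight in against a spring (4 N at first, 5 N fully in). It cracks above 30 N.
- tab_b: The opposite tab, alike (its y axis points in, to the knob axis). Over both tabs the knob measures 54 mm, 44 mm when both are fully in. Each tab's tooth locks the knob until that tab is in by 3.5 mm; both must be in for the knob to turn. An off-centre pinch may push only one of them in far enough.
- knob (a joint): Turn of the knob, rad, clockwise from above; 0 at the start, at most 1.5. It drives the jaw 20 mm per rad. Lock notches every 10 degrees (0.175 rad) from 0 to 80. When let go it slips back 2 to 9 degrees under load, to 2 short of a notch. Best let go 1 to 4 past a notch; short of it the teeth may hang: then pinch again, turn on a little. At rest it resists with 0.02 N m per newton on the blank; damped (0.4 N m per rad/s).
- jaw: Sliding steel jaw, 24 x 70 x 44 mm; origin: middle of its underside, 12 mm above the bench; x towards the blank. A black rubber pad on a spring, 44 mm wide, 33 mm above the bench, stands out of its front.
- jaw_front (a point): Middle of the jaw's front face (12 mm ahead of the jaw's origin), 33 mm above the bench; x towards the blank. The free pad's face stands 12 mm ahead of it; the pad sinks in up to 10 mm: 4 N to start, 2 N more per mm (14 N half-way, 5 mm in). The marble is well held at 7 to 19 N and chips above 22 N.
- stone: Marble candlestick blank, loose on the clamp bed between pad and back stop: square foot 60 x 60 x 34 mm, turned stem to 92 mm, about 0.42 kg; origin: middle of its underside. It starts 1 to 3 mm from the pad. The back stop, a steel block, is set anew each time, 1 to 19 mm behind the foot, not measured: the blank meets it at 0.2 to 1.0 rad of turn, felt by the load.
- pot1: Bystander: small marble vase; origin at its underside or middle; leave it where it is.
- pot2: Bystander: small white ceramic cup; origin at its underside or middle; leave it where it is.
- mortar: Bystander: marble bowl; origin at its underside or middle; leave it where it is.
- chisel1: Bystander: chisel with a handle; origin at its underside or middle; leave it where it is.
- hammer1: Bystander: hammer; origin at its underside or middle; leave it where it is.
- brush1: Bystander: dusting brush; origin at its underside or middle; leave it where it is.
- offcut: Bystander: marble offcut; origin at its underside or middle; leave it where it is.
- jar: Bystander: amber glass jar with a steel cap; origin at its underside or middle; leave it where it is.
There are look-alikes about, which are no part of the job. Leave any green look-alike of the stone alone.

How it is judged:
On the way, in this order (a step that is already met when the one before it is completed fails the run):
1. both tabs are pinched in (horizontal distance between each of tab_a, tab_b and axis below 0.0237 m), for 0.1 s.
2. the jaw bears on the blank with more than 7 N (contact force between jaw and stone above 7 N), for 0.2 s.
At the end, for the whole second after the job is handed in: The jaw holds the upright blank (within 3 degrees) at rest with 7 to 19 N, both tabs are sprung out to within 2 mm of their rest place so that the knob is locked in a notch more than 0.2 rad from the start, and nothing moves (contact force between jaw and stone between 7 and 19 N and horizontal distance between each of tab_a, tab_b and axis above 0.025 m and value of joint knob above 0.2 rad and velocity of joint knob between -0.05 and 0.05 rad/s and linear speed of stone below 0.01 m/s and angle between stone's own z axis and vertical below 0.05 rad); the robot touches nothing.
It fails at once if a tab is loaded by the fingers with more than 30 N (contact force between the fingers and tab_a above 30 N or contact force between the fingers and tab_b above 30 N).
It fails at once if the jaw presses on the marble with more than 22 N (contact force between jaw and stone above 22 N).
It fails at once if a thing on the bench is moved by more than 20 mm (distance of any of pot1, pot2, mortar, chisel1, hammer1, brush1, offcut, jar from where it was at the start of the episode above 0.02 m).
It also fails if it takes over 48 s, if anything falls off the work surface, if the arm or the gripper's body presses on something with over 40 N, if the wrist force passes 120 N, or if a joint passes its speed limit or range.

## Working session

There is one attempt and no reset: what is moved stays moved. The work goes in short steps, Python scripts to look and compute and a tool call to move; the robot and the scene stay as the last step left them, time stands still between calls to the robot, and variables do not carry over. Pictures are saved under pics/ and viewed, and the job is handed in when it is done.

Besides the shell and the picture viewer there is one more tool, called in YAML: its name, and indented under it one key for each argument. play_rows: Moves the arm, as the interface text tells. Its arguments: {"type":"object","properties":{"increments":{"type":"array"},"grip_force":{"type":"number"}},"required":["increments"]}

```bash
mkdir -p pics
python3 - <<'E'
from plant import r
import cv2,numpy as np
s=r.get_state()
for k,v in s.items(): print(k,np.round(v,3))
for n in ["side","top","wrist"]:
    c=r.get_calibration(n); print(n,{k:np.round(v,3).tolist() for k,v in c.items()})
    im=r.snapshot(n); cv2.imwrite(f"pics/{n}0.png",im[:,:,::-1])
E
```

```text
clock 0.0
q [-1.067  0.69  -0.195  1.566  0.157  0.902 -0.215]
qd [-0.002 -0.001 -0.    -0.001 -0.002 -0.001  0.001]
joint_torque [-0.0000e+00 -5.2759e+01 -1.2670e+00 -1.5344e+01 -5.3000e-02  6.0000e-03
  0.0000e+00]
tool_pos [0.283 0.557 0.238]
eef_rot [ 0.852  0.523 -0.001  0.001]
contact_force [-0.551  0.347  0.172]
moment [0.023 0.021 0.026]
opening 1.002
side {'fx': 487.174, 'fy': 487.174, 'cx': 317.519, 'cy': 195.762, 'R': [[0.968, -0.253, 0.0], [-0.138, -0.531, -0.836], [0.211, 0.809, -0.549]], 't': [-0.551, 0.127, 1.376]}
top {'fx': 438.931, 'fy': 438.931, 'cx': 323.131, 'cy': 200.377, 'R': [[-0.012, -1.0, -0.023], [-0.981, 0.016, -0.191], [0.191, 0.021, -0.981]], 't': [-0.027, 0.536, 1.443]}
wrist {'fx': 309.707, 'fy': 309.707, 'cx': 321.796, 'cy': 202.163, 'R': [[0.454, 0.891, -0.001], [0.846, -0.43, 0.315], [0.28, -0.144, -0.949]], 't': [-0.624, -0.044, 0.391]}
```

View pics/side0.png

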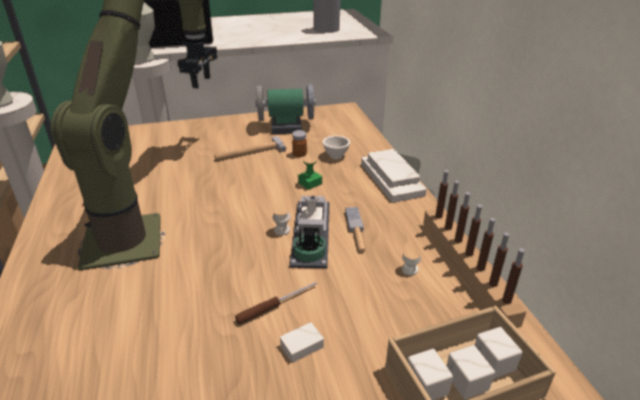

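View pics/top0.png

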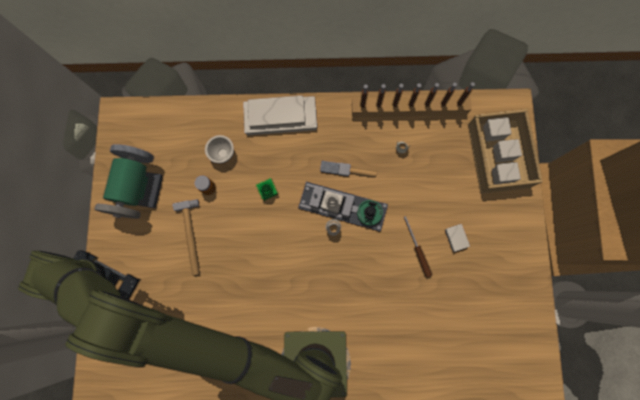

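View pics/wrist0.png

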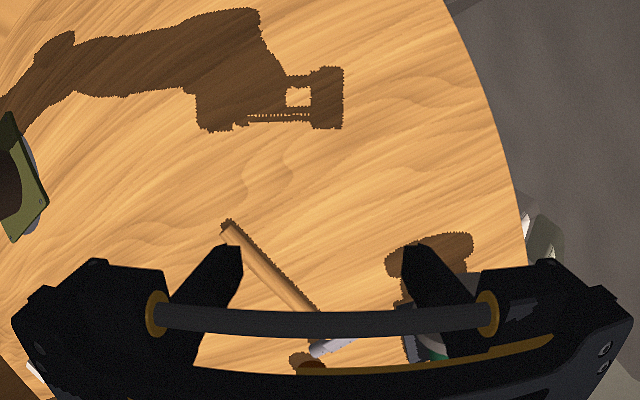

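The top view shows the clamp bed from about (300,195) to (387,220), with the green housing at (370,212) and the blank at (333,203). I'll zoom in and cast rays.

```bash
cat > h.py <<'E'
import numpy as np,cv2
def ray(c,u,v,fish=False):
    x=(u-c['cx'])/c['fx'];y=(v-c['cy'])/c['fy']
    if fish:
        th=np.hypot(x,y); k=np.sin(th)/th if th>1e-9 else 1; d=np.array([x*k,y*k,np.cos(th)])
    else: d=np.array([x,y,1.])
    R=np.array(c['R']);t=np.array(c['t'])
    return -R.T@t, R.T@d
def onz(c,u,v,z,fish=False):
    o,d=ray(c,u,v,fish); return o+d*(z-o[2])/d[2]
def proj(c,X,fish=False):
    p=np.array(c['R'])@X+np.array(c['t'])
    if fish:
        rr=np.hypot(p[0],p[1]);th=np.arctan2(rr,p[2]);q=p[:2]/rr*th
    else: q=p[:2]/p[2]
    return np.array([c['fx']*q[0]+c['cx'],c['fy']*q[1]+c['cy']])
E
python3 - <<'E'
from h import *
a=cv2.imread('pics/top0.png')[170:245,280:400]
b=cv2.imread('pics/side0.png')[185:275,260:360]
cv2.imwrite('pics/topz.png',cv2.resize(a,None,fx=6,fy=6,interpolation=cv2.INTER_CUBIC))
cv2.imwrite('pics/sidez.png',cv2.resize(b,None,fx=6,fy=6,interpolation=cv2.INTER_CUBIC))
E
```

```text
(no output)
```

View pics/topz.png

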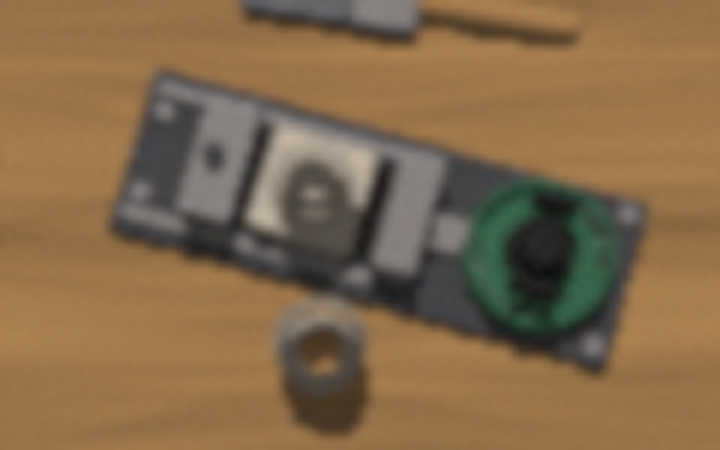

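View pics/sidez.png

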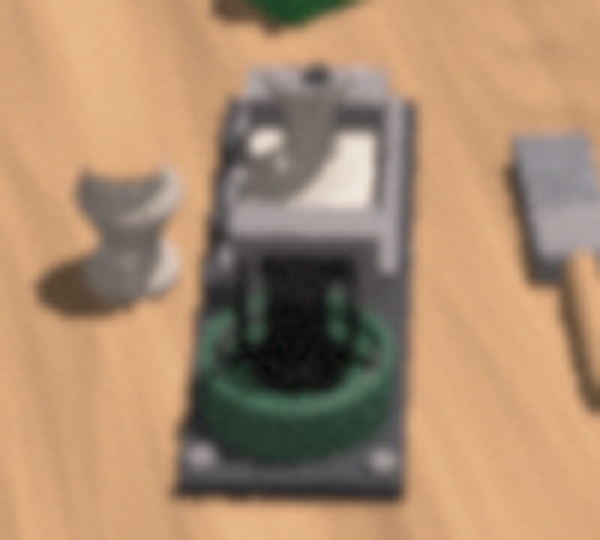

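Run:
```python
from h import *
from plant import r
c=r.get_calibration('top'); cs=r.get_calibration('side')
P=[onz(c,280+u/6,170+v/6,0.012)[:2] for u,v in [(158,70),(112,228),(600,372),(650,208)]]
print(np.round(P,4))
P=np.array(P); x=((P[0]+P[1])-(P[2]+P[3]));print('len',np.linalg.norm(x)/2,'yaw',np.degrees(np.arctan2(x[1],x[0])),P.mean(0))
y=(P[1]+P[2]-P[0]-P[3]);print('w',np.linalg.norm(y)/2,np.degrees(np.arctan2(y[1],y[0])))
im=cv2.imread('pics/top0.png'); hsv=cv2.cvtColor(im,cv2.COLOR_BGR2HSV)
m=cv2.inRange(hsv,(65,80,30),(95,255,255)); m[:, :340]=0; m[:190]=0;m[240:]=0;m[:,400:]=0
pts=cv2.findNonZero(m); (cx,cy),rad=cv2.minEnclosingCircle(pts); e=cv2.fitEllipse(cv2.convexHull(pts));print((cx,cy),rad,e)
for q in [(cx,cy),e[0]]: print(onz(c,*q,0.041),onz(c,*q,0.035))
# hub top zoom (543,248) z .079
print('hub',onz(c,280+543/6,170+248/6,0.079))
ims=cv2.imread('pics/side0.png')
for X in [(0.5,-0.1,0.041)]: pass
m=cv2.inRange(cv2.cvtColor(ims,cv2.COLOR_BGR2HSV),(65,80,30),(95,255,255));m[:225]=0;m[270:]=0;m[:,:285]=0;m[:,335:]=0
print(cv2.boundingRect(m))
```

```text
[[ 0.6119  0.0244]
 [ 0.518   0.0517]
 [ 0.4297 -0.2283]
 [ 0.5247 -0.2607]]
len 0.2958260305065057 yaw 72.7476561095024 [ 0.52108021 -0.10320865]
w 0.09907942397383583 162.49187309041415
(369.26580810546875, 212.3987274169922) 12.604175567626953 ((369.55145263671875, 212.52528381347656), (23.81951141357422, 25.0877685546875), 177.59605407714844)
[ 0.49374966 -0.19117318  0.041     ] [ 0.49474046 -0.19168244  0.035     ]
[ 0.4932981  -0.19212888  0.041     ] [ 0.49428707 -0.19264202  0.035     ]
hub [ 0.49098934 -0.19214611  0.079     ]
(295, 237, 29, 24)
```

```bash
cat >> h.py <<'E'
from scipy.spatial.transform import Rotation as Ro
def yaw_of(q): 
    x=Ro.from_quat(q).as_matrix()[:,0]; return np.arctan2(x[1],x[0])
def delta(s,tp,yaw):
    "tool frame shift mm and total rotvec to target pose: pointing straight down, tool x at yaw"
    R=Ro.from_quat(s['eef_rot']); 
    T=Ro.from_matrix(np.array([[np.cos(yaw),np.sin(yaw),0],[np.sin(yaw),-np.cos(yaw),0],[0,0,-1]]))
    return R.inv().apply(np.array(tp)-s['tool_pos'])*1000,(R.inv()*T).as_rotvec()
E
python3 - <<'E'
from h import *
from plant import r
s=r.get_state()
d,w=delta(s,[0.4925,-0.192,0.2],np.radians(-17.4)); print(d,w)
wc=r.get_calibration('wrist'); print('cam',onz(wc,320,200,0,True), -np.array(wc['R']).T@wc['t'], proj(wc,s['tool_pos'],True))
# uniform per-row, rotating .14/row x10, 14 rows
dw=np.array([0.4925,-0.192,0.2])-s['tool_pos']; N=14
y=yaw_of(s['eef_rot'])
for i in range(N):
    x=np.array([np.cos(y),np.sin(y)]);yy=np.array([np.sin(y),-np.cos(y)])
    print(i,np.round([dw[:2]@x/N*1000,dw[:2]@yy/N*1000,-dw[2]/N*1000],1)); y-=1.40/N if i<N else 0
E
```

```text
[-572.77034597  525.98055085   38.93934458] [1.01689705e-03 1.06189185e-03 1.40478346e+00]
cam [0.32026571 0.53420589 0.        ] [0.21064957 0.59311543 0.38409311] [322.83095547 259.39951797]
0 [-40.9  37.6   2.7]
1 [-37.   41.5   2.7]
2 [-32.6  45.    2.7]
3 [-28.   48.    2.7]
4 [-23.1  50.5   2.7]
5 [-17.9  52.6   2.7]
6 [-12.6  54.1   2.7]
7 [-7.1 55.1  2.7]
8 [-1.6 55.5  2.7]
9 [ 4.  55.4  2.7]
10 [ 9.5 54.7  2.7]
11 [14.9 53.5  2.7]
12 [20.2 51.7  2.7]
13 [25.3 49.5  2.7]
```

play_rows:
  increments:
    - [1,-41,38,0,0,0,0.1]
    - [1,-37,41,0,0,0,0.1]
    - [1,-33,45,0,0,0,0.1]
    - [1,-28,48,0,0,0,0.1]
    - [1,-23,50,0,0,0,0.1]
    - [1,-18,53,0,0,0,0.1]
    - [1,-13,54,0,0,0,0.1]
    - [1,-7,55,0,0,0,0.1]

```text
clock: 1.15
tool_pos: [0.3994, 0.1198, 0.236]
eef_rot: [0.99, 0.141, -0.0, -0.001]
contact_force: [0.3, 0.2, -0.3]
opening: 1.002
```

Run:
```python
from h import *
from plant import r
s=r.get_state()
print(s['clock'],s['tool_pos'],np.degrees(yaw_of(s['eef_rot'])),s['q'])
d,w=delta(s,[0.4925,-0.192,0.2],np.radians(-17.4)); print(d,w)
dw=np.array([0.4925,-0.192,0.2])-s['tool_pos']; N=8
y=yaw_of(s['eef_rot'])
for i in range(N):
    x=np.array([np.cos(y),np.sin(y)]);yy=np.array([np.sin(y),-np.cos(y)])
    print(i,np.round([dw[:2]@x/N*1000,dw[:2]@yy/N*1000,-dw[2]/N*1000],1)); y-=w[2]/N
```

```text
1.15 [0.39942487 0.11975621 0.23599297] 16.242408849978613 [-0.38513809  0.4345302  -0.02138482  2.1667248   0.01235457  0.54002688
 -0.13164573]
[  2.15753225 325.44172891  35.12025508] [-0.00263711  0.00068219  0.58717059]
0 [ 0.3 40.7  4.5]
1 [ 3.3 40.5  4.5]
2 [ 6.2 40.2  4.5]
3 [ 9.1 39.6  4.5]
4 [12.  38.9  4.5]
5 [14.8 37.9  4.5]
6 [17.6 36.7  4.5]
7 [20.2 35.3  4.5]
```

play_rows:
  increments:
    - [1,0,46,5,0,0,0.084]
    - [1,4,46,5,0,0,0.084]
    - [1,8,46,5,0,0,0.084]
    - [1,11,45,5,0,0,0.084]
    - [1,15,44,5,0,0,0.084]
    - [1,18,43,5,0,0,0.084]
    - [1,21,41,5,0,0,0.084]
    - [1,0,0,0,0,0,0]

```text
clock: 2.15
tool_pos: [0.4866, -0.2084, 0.1988]
eef_rot: [0.986, -0.165, 0.001, -0.001]
contact_force: [-0.0, 0.2, -0.0]
opening: 1.0
```

Run:
```python
from h import *
from plant import r
s=r.get_state()
wc=r.get_calibration('wrist'); im=r.snapshot('wrist'); cv2.imwrite('pics/w1.png',im[:,:,::-1])
np.save('wc1.npy',wc,allow_pickle=True)
print(s['clock'],s['tool_pos'],np.degrees(yaw_of(s['eef_rot'])),s['q'])
print(delta(s,[0.4925,-0.192,0.2],np.radians(-17.4)))
for X in [(0.4925,-0.192,0.079),(0.4925,-0.192,0.041)]: print(proj(wc,X,True))
```

```text
2.15 [ 0.48662806 -0.20843102  0.19876811] -19.000333712490523 [ 0.26068407  0.62246634  0.09409436  1.90661763 -0.09811177  0.61558659
  0.08570551]
(array([  0.20411323, -17.4497202 ,  -1.20060301]), array([-0.00175997, -0.00132413, -0.02792993]))
[320.54106378 176.32882233]
[320.63224337 167.51663015]
```

View pics/w1.png

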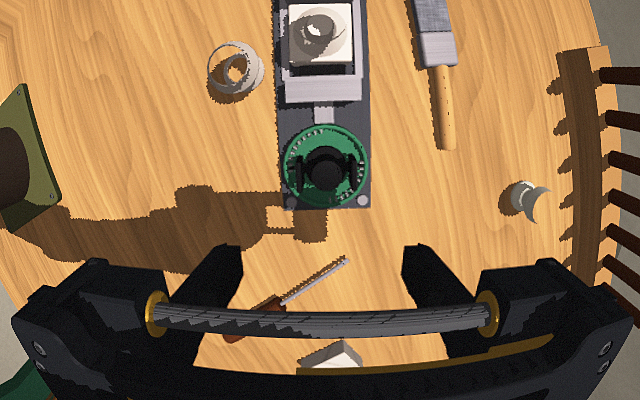

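The wrist view shows the housing centred near (325,166), the hub near (326,168) and the tabs to its left and right. I'll zoom in to refine the position.

Run:
```python
from h import *
im=cv2.imread('pics/w1.png')
a=im[100:220,265:385]; a=np.clip(a.astype(float)*1.6,0,255).astype(np.uint8)
cv2.imwrite('pics/w1z.png',cv2.resize(a,None,fx=5,fy=5,interpolation=cv2.INTER_CUBIC))
wc=np.load('wc1.npy',allow_pickle=True).item()
hsv=cv2.cvtColor(im,cv2.COLOR_BGR2HSV)
m=cv2.inRange(hsv,(65,80,30),(95,255,255)); m[:,:265]=0;m[:,385:]=0;m[:100]=0;m[215:]=0
m=cv2.morphologyEx(m,cv2.MORPH_OPEN,np.ones((3,3)))
h=cv2.convexHull(cv2.findNonZero(m))[:,0]
P=np.array([onz(wc,u,v,0.041,True)[:2] for u,v in h])
(c,rad)=cv2.minEnclosingCircle(P.astype(np.float32)*1000); print('min circle',c,rad)
from scipy.optimize import least_squares
f=least_squares(lambda p:np.hypot(*(P-p[:2]).T)-p[2],[.49,-.19,.043],loss='soft_l1',f_scale=.001); print(f.x)
# steel bed edges
```

```text
min circle (497.35516357421875, -192.4132537841797) 43.22591018676758
[ 0.49727865 -0.19259808  0.042789  ]
```

View pics/w1z.png

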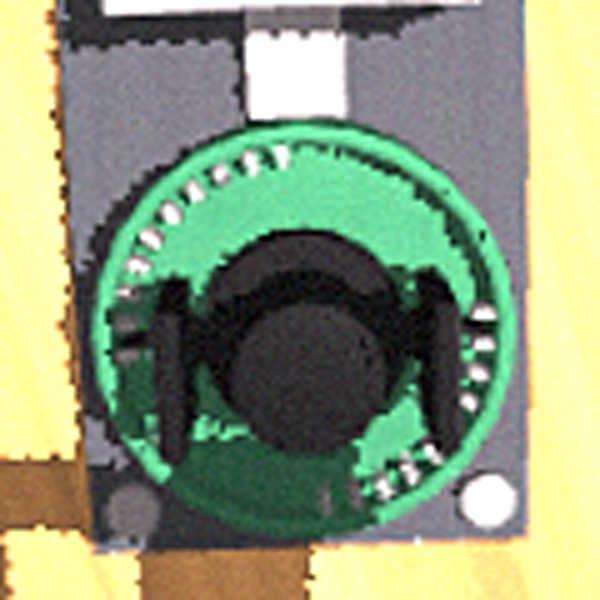

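Run:
```python
from h import *
wc=np.load('wc1.npy',allow_pickle=True).item()
f=lambda u,v,z:onz(wc,265+u/5,100+v/5,z,True)
print('hub',f(310,378,.079))
tl=f(172,370,.081),f(440,362,.081)
print('tabs far ends?',tl)
L=f(65,100,.012),f(95,540,.012); R=f(527,30,.012),f(527,535,.012)
for a,b in (L,R): d=(a-b); print('edge yaw',np.degrees(np.arctan2(d[1],d[0])),a,b)
B=f(97,545,.012),f(527,540,.012); d=B[1]-B[0]; print('end',np.degrees(np.arctan2(d[1],d[0]))+90,np.linalg.norm(d),(B[0]+B[1])/2)
# full image edges: bed left/right near the top of image
b=f(132,512,.015),f(488,500,.015); d=b[1]-b[0]; print('bolts',np.degrees(np.arctan2(d[1],d[0]))+90,(b[0]+b[1])/2)
# housing circle re-fit offset from the end centre along x
for u,v in [(278,0),(369,0)]: print(onz(wc,u,v,.012,True))
```

```text
hub [ 0.49809638 -0.19323353  0.079     ]
tabs far ends? (array([ 0.47588256, -0.18348584,  0.081     ]), array([ 0.52068971, -0.19741322,  0.081     ]))
edge yaw 73.02945515570805 [ 0.46453924 -0.13306983  0.012     ] [ 0.43544365 -0.22841251  0.012     ]
edge yaw 72.92751680272545 [ 0.56283173 -0.15081893  0.012     ] [ 0.5294046  -0.25966149  0.012     ]
end 71.60510950745248 0.09866904250885682 [ 0.48225279 -0.24526276  0.012     ]
bolts 72.94872754822072 [ 0.48484556 -0.23581068  0.015     ]
[ 0.50855745 -0.00624489  0.012     ]
[ 0.60039714 -0.03765255  0.012     ]
```

Run:
```python
from h import *
from plant import r
s=r.get_state()
print(delta(s,[0.4976,-0.1928,0.12],np.radians(-17.1)))
```

```text
(array([  6.44174033, -15.60573269,  78.78813236]), array([-0.00353448,  0.00015087, -0.02948522]))
```

play_rows:
  increments:
    - [1,2,-5,4,-0.003,0,-0.015]
    - [1,2,-5,10,0,0,-0.015]
    - [1,2,-5,15,0,0,0]
    - [1,0,0,17,0,0,0]
    - [1,0,0,17,0,0,0]
    - [1,0,0,15,0,0,0]
    - [1,0,0,0,0,0,0]
    - [1,0,0,0,0,0,0]

```text
clock: 3.2
tool_pos: [0.4975, -0.1826, 0.1144]
eef_rot: [0.99, -0.141, -0.002, -0.003]
contact_force: [-0.5, -0.8, 0.0]
opening: 0.997
```

Run:
```python
from h import *
from plant import r
s=r.get_state()
wc=r.get_calibration('wrist'); im=r.snapshot('wrist')[:,:,::-1]; cv2.imwrite('pics/w2.png',im)
np.save('wc2.npy',wc,allow_pickle=True)
a=np.clip(im[200:350,220:420].astype(float)*1.8,0,255).astype(np.uint8); cv2.imwrite('pics/w2z.png',cv2.resize(a,None,fx=4,fy=4,interpolation=cv2.INTER_CUBIC))
print(s['clock'],s['tool_pos'],np.degrees(yaw_of(s['eef_rot'])))
print(delta(s,[0.4976,-0.1928,0.12],np.radians(-17.1)))
for X in [(0.4976,-0.1928,0.079),(0.4976,-0.1928,0.041)]: print(proj(wc,X,True))
```

```text
3.2 [ 0.49749303 -0.18261988  0.11436845] -16.1600184258014
(array([ 2.90835262,  9.71883632, -5.69616466]), array([-0.00512128,  0.00495941,  0.01639301]))
[324.9413669  247.38545191]
[324.70881804 225.34624295]
```

View pics/w2z.png

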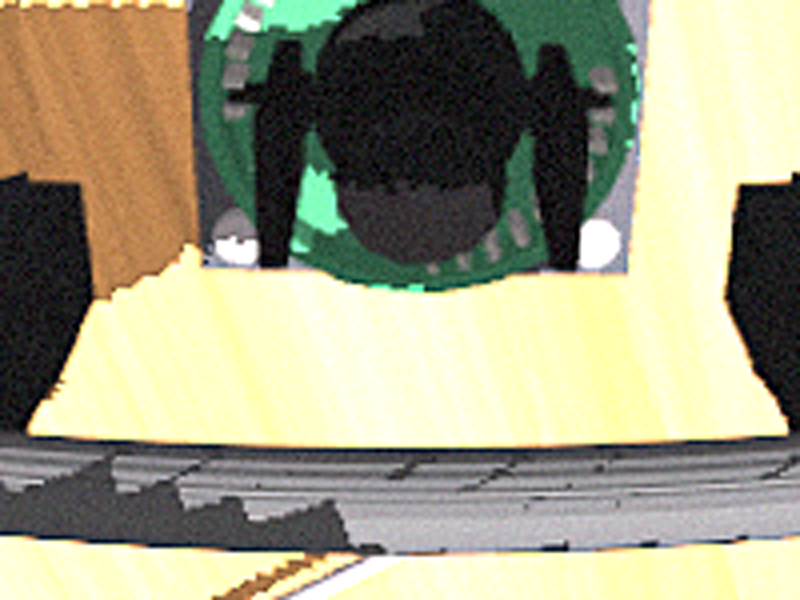

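View pics/w2.png

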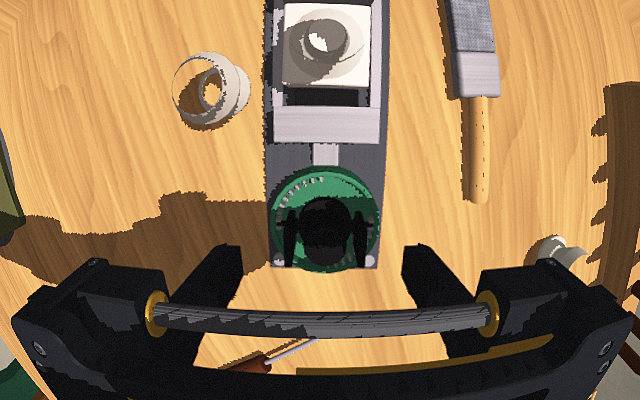

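Run:
```python
from h import *
from scipy.optimize import least_squares
wc=np.load('wc2.npy',allow_pickle=True).item()
im=cv2.imread('pics/w2.png');hsv=cv2.cvtColor(im,cv2.COLOR_BGR2HSV)
m=cv2.inRange(hsv,(65,80,30),(95,255,255)); m[:,:260]=0;m[:,390:]=0;m[:160]=0;m[280:]=0
m=cv2.morphologyEx(m,cv2.MORPH_OPEN,np.ones((3,3)))
h=cv2.convexHull(cv2.findNonZero(m))[:,0]
P=np.array([onz(wc,u,v,0.041,True)[:2] for u,v in h])
f=least_squares(lambda p:np.hypot(*(P-p[:2]).T)-p[2],[.49,-.19,.043],loss='soft_l1',f_scale=.001); print(f.x, np.abs(f.fun).max())
g=lambda u,v,z:onz(wc,220+u/4,200+v/4,z,True)
# tab outer edges at top (z .081) lower part of image: left outer x=258, right outer x=588 around v=200..260
for v in (120,180,240): 
    a,b=g(257,v,.081),g(588,v,.081); print(v,(a+b)/2,np.linalg.norm(a-b),np.degrees(np.arctan2((b-a)[1],(b-a)[0])))
print(g(422,205,.079))
```

```text
[ 0.49768712 -0.19078446  0.04341521] 0.0017915271532323168
120 [ 0.5016468  -0.18030593  0.081     ] 0.052506958867144626 -16.144067181564015
180 [ 0.49873625 -0.19049722  0.081     ] 0.053591013953802884 -16.154861577269838
240 [ 0.49568799 -0.20118562  0.081     ] 0.05481459490581832 -16.166322882292306
[ 0.49716931 -0.19563667  0.079     ]
```

Run:
```python
from h import *
from plant import r
s=r.get_state()
print(delta(s,[0.4979,-0.192,0.046],np.radians(-17.1)),s['qd'])
```

```text
(array([ 3.3292476 ,  9.24408757, 68.40151642]), array([-0.00514641,  0.00485363,  0.01636996])) [ 3.46690823e-03 -1.00836122e-02  2.14984509e-03  7.13435900e-05
 -1.12743830e-03 -5.69684843e-05  1.30733767e-03]
```

play_rows:
  increments:
    - [1,1.5,4,0,-0.003,0.002,0.008]
    - [1,1.5,4,3,-0.002,0.002,0.008]
    - [1,0,0,8,0,0,0]
    - [1,0,0,10,0,0,0]
    - [1,0,0,8,0,0,0]
    - [1,0,0,4,0,0,0]
    - [1,0,0,0,0,0,0]
    - [1,0,0,0,0,0,0]

```text
clock: 4.25
tool_pos: [0.4987, -0.1922, 0.0798]
eef_rot: [0.989, -0.149, 0.001, 0.0]
contact_force: [0.4, -0.5, -0.2]
opening: 1.0
```

```bash
cat > st.py <<'E'
from h import *
from plant import r
import sys
s=r.get_state()
z=float(sys.argv[1]) if len(sys.argv)>1 else 0.046
yw=float(sys.argv[2]) if len(sys.argv)>2 else -17.1
d,w=delta(s,[0.4979,-0.192,z],np.radians(yw))
R=Ro.from_quat(s['eef_rot'])
print('t',s['clock'],'pos',np.round(s['tool_pos'],4),'yaw',round(np.degrees(yaw_of(s['eef_rot'])),2),'op mm',round(s['opening']*88,2))
print('delta',np.round(d,2),np.round(w,4))
print('F tool',np.round(R.inv().apply(s['contact_force']),2),'M tool',np.round(R.inv().apply(s['moment']),3),'Mw',np.round(s['moment'],3))
E
python3 st.py
```

```text
t 4.25 pos [ 0.4987 -0.1922  0.0798] yaw -17.17 op mm 88.02
delta [-0.84 -0.   33.81] [ 0.0003 -0.0011 -0.0013]
F tool [0.51 0.41 0.16] M tool [-0.113 -0.063 -0.02 ] Mw [-0.09   0.094  0.02 ]
```

Run:
```python
from h import *
from plant import r
wc=r.get_calibration('wrist'); im=r.snapshot('wrist')[:,:,::-1]; cv2.imwrite('pics/w3.png',im)
np.save('wc3.npy',wc,allow_pickle=True)
a=np.clip(im[200:320,222:422].astype(float)*2.2,0,255).astype(np.uint8); cv2.imwrite('pics/w3z.png',cv2.resize(a,None,fx=4,fy=4,interpolation=cv2.INTER_CUBIC))
```

```text
(no output)
```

View pics/w3z.png

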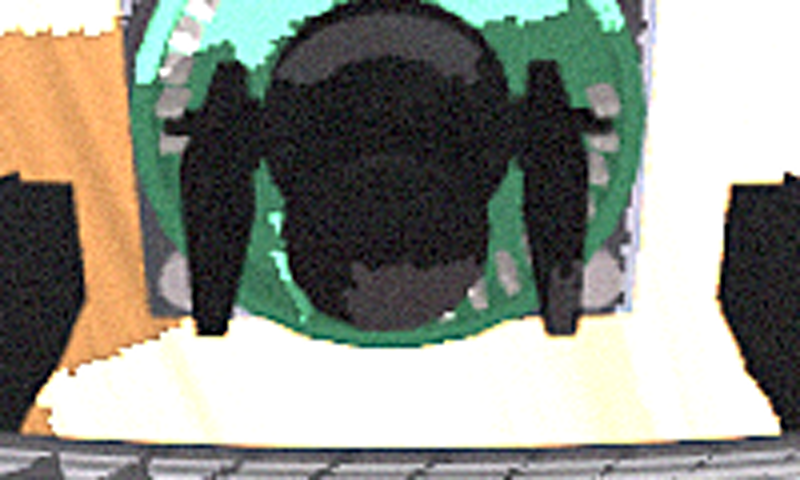

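Run:
```python
from h import *
from plant import r
wc=np.load('wc3.npy',allow_pickle=True).item()
s=r.get_state(); R=Ro.from_quat(s['eef_rot'])
g=lambda u,v,z:onz(wc,222+u/4,200+v/4,z,True)
print('tcp px',(proj(wc,s['tool_pos'],True)-[222,200])*4)
loc=lambda X:np.round(R.inv().apply(X-s['tool_pos'])*1000,2)
for a,b in [((183,200),(587,200)),((193,332),(577,332))]:
    print('tabs',loc(g(*a,.081)),loc(g(*b,.081)))
for z in (.080,.085): print('fing',z,loc(g(85,295,z)),loc(g(718,295,z)),loc(g(75,185,z)),loc(g(730,185,z)))
im=cv2.imread('pics/w3.png').max(2).astype(int)
for v in (255,262,270,277,282): print(v,''.join('#' if x<28 else '.' for x in im[v,230:415]))
```

```text
tcp px [391.37237427 241.77484355]
tabs [-27.54  -6.68  -1.18] [25.84 -6.66 -1.12]
tabs [-27.76  14.23  -1.17] [25.81 14.21 -1.11]
fing 0.08 [-43.01   9.27  -0.19] [45.8   9.46 -0.09] [-42.46  -8.09  -0.2 ] [45.54 -7.91 -0.09]
fing 0.085 [-41.5    6.16  -5.19] [44.27  6.35 -5.09] [-40.97 -10.6   -5.2 ] [ 44.02 -10.43  -5.1 ]
255 ###########...........................#################........###################################################.........###############....................................########.##
262 ############...........................###############.........###################################################...........#############...................................############
270 #############...........................###########...............################.............#..............................####......#...................................#############
277 ############............................##########.....................########.#....#....#............##......................##......##....................................############
282 ##########................................#######................................................................................##.#..#.......................................##########
```

```bash
python3 - <<'E'
from h import *
from plant import r
s=r.get_state(); R=Ro.from_quat(s['eef_rot']); X=s['tool_pos']+R.apply([-.00226,-.0004,0]); print(X)
t=open('st.py').read().replace('0.4979,-0.192,z',f'{X[0]:.4f},{X[1]:.4f},z');open('st.py','w').write(t)
E
python3 st.py
```

```text
[ 0.49664376 -0.19120284  0.07985192]
t 4.3 pos [ 0.4987 -0.1923  0.0799] yaw -17.17 op mm 88.47
delta [-2.34 -0.4  33.85] [ 0.0003 -0.0012 -0.0012]
F tool [ 0.72 -0.05  0.68] M tool [-0.118 -0.041  0.007] Mw [-0.101  0.074 -0.008]
```

play_rows:
  increments:
    - [1,-2.2,0,0,0,0,0]
    - [1,0,0,6,0,0,0]
    - [1,0,0,7,0,0,0]
    - [1,0,0,6,0,0,0]
    - [1,0,0,4,0,0,0]
    - [1,0,0,2,0,0,0]
    - [1,0,0,0,0,0,0]
    - [1,0,0,0,0,0,0]

```text
clock: 5.3
tool_pos: [0.4967, -0.1916, 0.0533]
eef_rot: [0.989, -0.149, 0.001, 0.0]
contact_force: [0.2, 0.1, -0.2]
opening: 1.0
```

```bash
python3 st.py
```

```text
t 5.3 pos [ 0.4967 -0.1916  0.0533] yaw -17.17 op mm 88.0
delta [-0.23 -0.38  7.25] [ 0.0003 -0.0017 -0.0012]
F tool [ 0.2  -0.14  0.19] M tool [-0.038 -0.051  0.024] Mw [-0.021  0.06  -0.024]
```

play_rows:
  increments:
    - [0.9,0,0,4,0,0,0]
    - [0.8,0,0,2,0,0,0]
    - [0.72,0,0,0,0,0,0]
    - [0.66,0,0,0,0,0,0]
    - [0.66,0,0,0,0,0,0]
    - [0.64,0,0,0,0,0,0]
    - [0.64,0,0,0,0,0,0]
    - [0.64,0,0,0,0,0,0]
  grip_force: 8

```text
clock: 6.3
tool_pos: [0.497, -0.1917, 0.0472]
eef_rot: [0.989, -0.149, 0.001, 0.0]
contact_force: [0.4, 0.8, 0.4]
opening: 0.639
```

```bash
python3 st.py
python3 - <<'E'
from h import *
from plant import r
im=r.snapshot('wrist')[:,:,::-1]; cv2.imwrite('pics/w4.png',im)
a=np.clip(im[200:320,222:422].astype(float)*2.2,0,255).astype(np.uint8); cv2.imwrite('pics/w4z.png',cv2.resize(a,None,fx=4,fy=4,interpolation=cv2.INTER_CUBIC))
E
```

```text
t 6.3 pos [ 0.497  -0.1917  0.0472] yaw -17.17 op mm 56.25
delta [-0.56 -0.36  1.23] [ 0.0003 -0.0026 -0.0012]
F tool [ 0.14 -0.86 -0.43] M tool [-0.136 -0.08   0.03 ] Mw [-0.106  0.116 -0.03 ]
```

View pics/w4z.png

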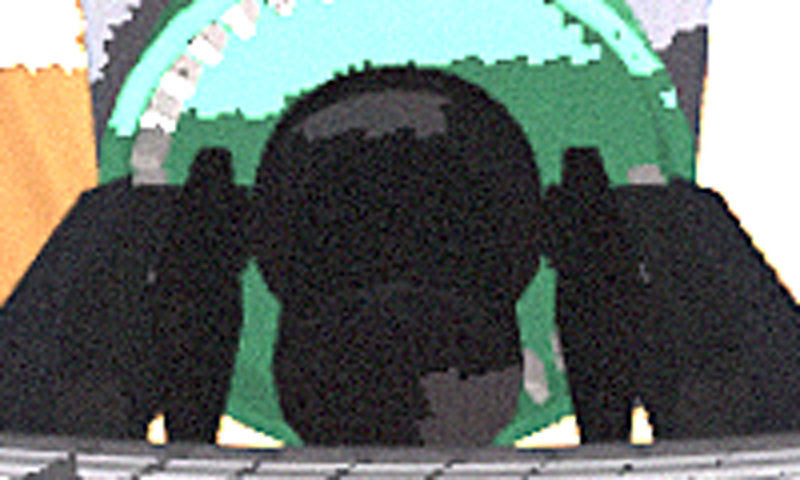

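play_rows:
  increments:
    - [0.64,-0.4,0,1,0,0.002,0]
    - [0.64,0,0,0,0,0,0]
    - [0.61,0,0,0,0,0,0]
    - [0.59,0,0,0,0,0,0]
    - [0.57,0,0,0,0,0,0]
    - [0.55,0,0,0,0,0,0]
    - [0.53,0,0,0,0,0,0]
    - [0.53,0,0,0,0,0,0]
  grip_force: 8

```text
clock: 7.35
tool_pos: [0.4967, -0.1916, 0.0462]
eef_rot: [0.989, -0.149, 0.002, 0.001]
contact_force: [0.4, 0.2, 0.2]
opening: 0.533
```

```bash
python3 st.py
```

```text
t 7.35 pos [ 0.4967 -0.1916  0.0462] yaw -17.18 op mm 46.93
delta [-0.17 -0.38  0.18] [ 0.0003 -0.0049 -0.0013]
F tool [ 0.36 -0.35 -0.19] M tool [-0.077 -0.072  0.004] Mw [-0.052  0.092 -0.004]
```

play_rows:
  increments:
    - [0.52,0,0,0,0,0,0]
    - [0.51,0,0,0,0,0,0]
    - [0.5,0,0,0,0,0,0]
    - [0.49,0,0,0,0,0,0]
    - [0.47,0,0,0,0,0,0]
    - [0.45,0,0,0,0,0,0]
    - [0.4,0,0,0,0,0,0]
    - [0.4,0,0,0,0,0,0]
  grip_force: 12

```text
clock: 8.35
tool_pos: [0.4968, -0.1916, 0.0462]
eef_rot: [0.989, -0.149, 0.002, 0.001]
contact_force: [-0.4, -0.4, -0.2]
opening: 0.5
```

```bash
python3 st.py
```

```text
t 8.35 pos [ 0.4968 -0.1916  0.0462] yaw -17.17 op mm 43.96
delta [-0.28 -0.35  0.18] [ 0.0003 -0.005  -0.0013]
F tool [-0.32  0.48  0.17] M tool [-0.105 -0.088  0.044] Mw [-0.074  0.115 -0.045]
```

play_rows:
  increments:
    - [0.4,0,0,0,0,0,0]
    - [0.4,0,0,0,0,0,0.02]
    - [0.4,0,0,0,0,0,0.025]
    - [0.4,0,0,0,0,0,0.03]
    - [0.4,0,0,0,0,0,0.03]
    - [0.4,0,0,0,0,0,0.03]
    - [0.4,0,0,0,0,0,0.02]
    - [0.4,0,0,0,0,0,0]
  grip_force: 17

```text
clock: 9.35
tool_pos: [0.4969, -0.1917, 0.0462]
eef_rot: [0.973, -0.231, 0.003, 0.0]
contact_force: [-0.4, 0.2, 0.3]
opening: 0.494
```

```bash
python3 st.py
python3 - <<'E'
from h import *
from plant import r
im=r.snapshot('wrist')[:,:,::-1]; cv2.imwrite('pics/w5.png',im)
E
```

```text
t 9.35 pos [ 0.4969 -0.1917  0.0462] yaw -26.65 op mm 43.46
delta [-0.46 -0.33  0.21] [ 1.000e-04 -5.300e-03 -1.668e-01]
F tool [-0.41 -0.01 -0.31] M tool [-0.096 -0.072 -0.002] Mw [-0.054  0.108  0.001]
```

View pics/w5.png

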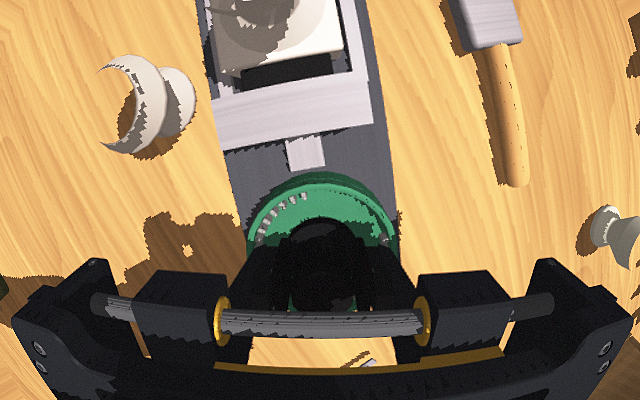

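play_rows:
  increments:
    - [0.4,0,0,0,0,0,0.03]
    - [0.4,0,0,0,0,0,0.03]
    - [0.4,0,0,0,0,0,0.03]
    - [0.4,0,0,0,0,0,0.03]
    - [0.4,0,0,0,0,0,0.03]
    - [0.4,0,0,0,0,0,0.02]
    - [0.4,0,0,0,0,0,0]
    - [0.4,0,0,0,0,0,0]

```text
clock: 10.4
tool_pos: [0.4969, -0.1918, 0.0462]
eef_rot: [0.948, -0.318, 0.003, 0.0]
contact_force: [0.1, -0.0, -0.7]
opening: 0.495
```

```bash
cat > look.py <<'E'
from h import *
from plant import r
import sys
n=sys.argv[1]
M=[]
for i in range(4):
    s=r.get_state(); M.append(Ro.from_quat(s['eef_rot']).inv().apply(s['moment'])[2])
    if i==1: im0=r.snapshot('top')[:,:,::-1]; cv2.imwrite(f'pics/t{n}.png',im0)
    elif i==2: im0=r.snapshot('side')[:,:,::-1]; cv2.imwrite(f'pics/s{n}.png',im0)
    else:
        wc=r.get_calibration('wrist'); im=r.snapshot('wrist')[:,:,::-1]
        if i==0: cv2.imwrite(f'pics/w{n}.png',im); np.save(f'wc{n}.npy',wc,allow_pickle=True)
s=r.get_state(); M.append(Ro.from_quat(s['eef_rot']).inv().apply(s['moment'])[2])
print('Mz',np.round(M,3),np.mean(M), 'angle rad',np.radians(-17.17)-yaw_of(s['eef_rot']), 'z')
E
python3 st.py; python3 look.py 6
```

```text
t 10.4 pos [ 0.4969 -0.1918  0.0462] yaw -37.08 op mm 43.55
delta [-0.61 -0.23  0.19] [-0.0004 -0.0055 -0.3486]
F tool [ 0.05 -0.04  0.66] M tool [-0.15  -0.04   0.005] Mw [-0.096  0.123 -0.006]
Mz [ 0.005  0.013 -0.026  0.009  0.01 ] 0.0022577976794931703 angle rad 0.34730240859609407 z
```

View pics/w6.png

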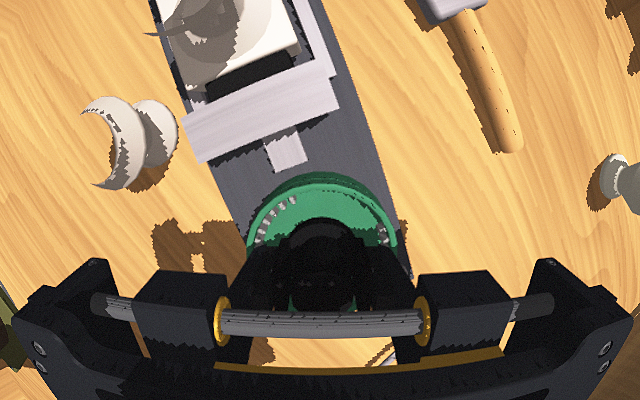

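play_rows:
  increments:
    - [0.4,0,0,0,0,0,0.03]
    - [0.4,0,0,0,0,0,0.03]
    - [0.4,0,0,0,0,0,0.03]
    - [0.4,0,0,0,0,0,0.03]
    - [0.4,0,0,0,0,0,0.025]
    - [0.4,0,0,0,0,0,0]
    - [0.4,0,0,0,0,0,0]
    - [0.4,0,0,0,0,0,0]

```text
clock: 11.6
tool_pos: [0.497, -0.1918, 0.0462]
eef_rot: [0.921, -0.39, 0.003, 0.0]
contact_force: [1.0, -0.6, -0.4]
opening: 0.498
```

```bash
python3 st.py; python3 look.py 7
```

```text
t 11.6 pos [ 0.497  -0.1918  0.0462] yaw -45.97 op mm 43.87
delta [-0.74 -0.12  0.21] [-0.0008 -0.0057 -0.5038]
F tool [ 1.13 -0.27  0.36] M tool [-0.147  0.016 -0.026] Mw [-0.114  0.094  0.026]
Mz [-0.026 -0.067  0.021 -0.072 -0.047] -0.038193315001585945 angle rad 0.5025194842490491 z
```

View pics/w7.png

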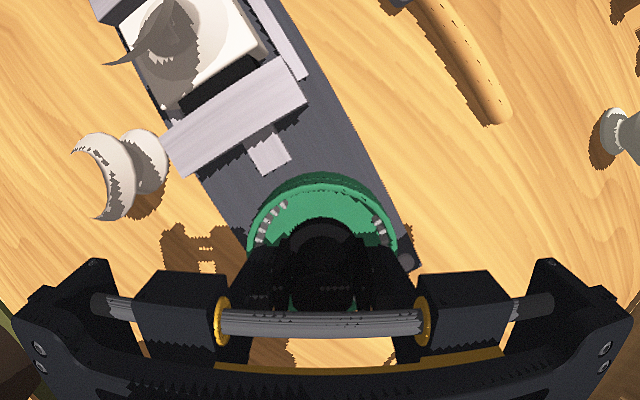

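Run:
```python
from h import *
for n,(x,y) in {'6':(150,0),'7':(100,0)}.items():
    im=cv2.imread(f'pics/w{n}.png')[y:y+150,x:x+200]
    cv2.imwrite(f'pics/w{n}z.png',cv2.resize(np.clip(im*1.0,0,255).astype(np.uint8),None,fx=4,fy=4,interpolation=cv2.INTER_CUBIC))
```

View pics/w6z.png

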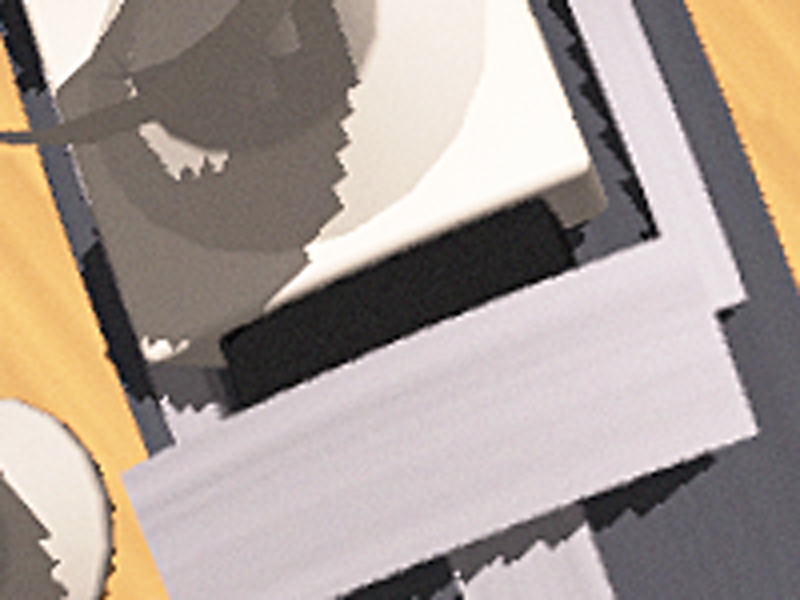

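View pics/w7z.png

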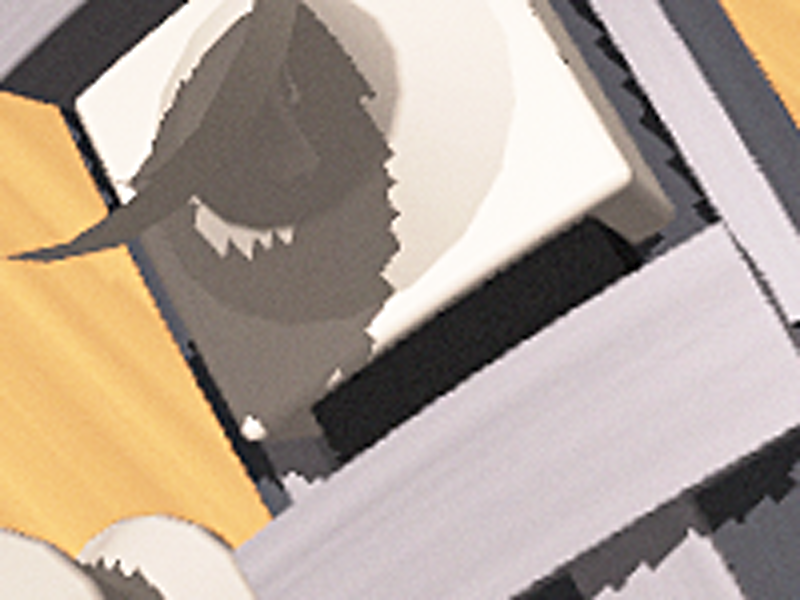

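Run:
```python
from h import *
ax=np.array([0.49664,-0.1912]); X=np.array([np.cos(np.radians(72.9)),np.sin(np.radians(72.9))])
for n,x0,jaw,st in [('6',150,[(230,412),(400,342),(575,268),(657,233)],[(270,308),(420,240),(585,170)]),('7',100,[(335,460),(480,370),(640,268),(722,225)],[(380,345),(500,265),(630,182)])]:
    wc=np.load(f'wc{n}.npy',allow_pickle=True).item()
    f=lambda p,z:(onz(wc,x0+p[0]/4,p[1]/4,z,True)[:2]-ax)@X*1000
    J=[f(p,.056) for p in jaw]; S=[f(p,.046) for p in st]
    print(n,np.round(J,1),np.round(S,1),np.mean(S)-np.mean(J))
wc=np.load('wc7.npy',allow_pickle=True).item()
f=lambda p,z:(onz(wc,100+p[0]/4,p[1]/4,z,True)[:2]-ax)@X*1000
print('stone far edge',f((80,102),.046),f((190,30),.046),'stop edges', [f((0,85),z) for z in (.012,.03,.046,.056)], [f((100,0),z) for z in (.046,.056)],f((110,35),.012))
```

```text
6 [95.5 94.8 95.1 95.7] [106.7 106.8 107.3] 11.637390097056667
7 [99.3 98.2 98.2 97.7] [110.2 110.  110.1] 11.746778633971047
stone far edge 167.9505320303081 164.87045200484988 stop edges [np.float64(206.45609914757296), np.float64(192.9028873232203), np.float64(180.8555879237957), np.float64(173.3260257991554)] [np.float64(179.71072337820812), np.float64(172.25938331195235)] 197.35520801902564
```

play_rows:
  increments:
    - [0.4,0,0,0,0,0,0.025]
    - [0.4,0,0,0,0,0,0.03]
    - [0.4,0,0,0,0,0,0.03]
    - [0.4,0,0,0,0,0,0.025]
    - [0.4,0,0,0,0,0,0]
    - [0.4,0,0,0,0,0,0]
    - [0.4,0,0,0,0,0,0]
    - [0.4,0,0,0,0,0,0]

```text
clock: 12.8
tool_pos: [0.4971, -0.1919, 0.0462]
eef_rot: [0.896, -0.444, 0.003, -0.0]
contact_force: [0.7, 0.7, -0.5]
opening: 0.496
```

```bash
python3 st.py; python3 look.py 8;  python3 - <<'E'
from h import *
im=cv2.imread('pics/w8.png')[0:150,50:250]
cv2.imwrite('pics/w8z.png',cv2.resize(im,None,fx=4,fy=4,interpolation=cv2.INTER_CUBIC))
E
```

```text
t 12.8 pos [ 0.4971 -0.1919  0.0462] yaw -52.72 op mm 43.61
delta [-0.82 -0.02  0.19] [-0.0011 -0.0058 -0.6217]
F tool [-0.12 -0.93  0.48] M tool [-0.19   0.08  -0.038] Mw [-0.179  0.103  0.036]
Mz [-0.038 -0.013  0.004 -0.021 -0.06 ] -0.025501514889975617 angle rad 0.6205352886770832 z
```

View pics/w8z.png

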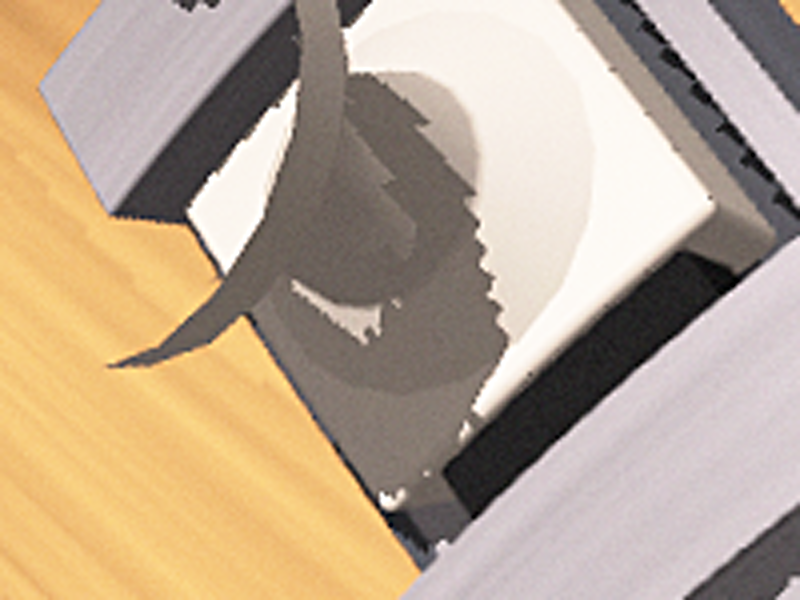

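```bash
cat > gap.py <<'E'
from h import *
ax=np.array([0.49664,-0.1912]); X=np.array([np.cos(np.radians(72.9)),np.sin(np.radians(72.9))])
def gap(n,x0,jaw,st,stop=[],far=[],y0=0):
    wc=np.load(f'wc{n}.npy',allow_pickle=True).item()
    f=lambda p,z:(onz(wc,x0+p[0]/4,y0+p[1]/4,z,True)[:2]-ax)@X*1000
    J=[f(p,.056) for p in jaw]; S=[f(p,.046) for p in st]
    print(n,np.round(J,1),np.round(S,1),'gap',np.mean(S)-np.mean(J))
    for z in (.046,.05,.056,.06): print('stop z',z,[round(f(p,z),1) for p in stop])
    print('stone far',[round(f(p,.046),1) for p in far])
E
python3 - <<'E'
from gap import *
gap('8',50,[(467,535),(600,408),(740,285),(800,237)],[(480,415),(590,310),(710,205)],[(110,213),(200,128),(290,45)],[(190,210),(295,90)])
E
```

```text
8 [ 99.7 100.  100.3 100.4] [112.9 113.1 113.4] gap 13.0076048355061
stop z 0.046 [np.float64(182.3), np.float64(178.7), np.float64(176.3)]
stop z 0.05 [np.float64(179.1), np.float64(175.6), np.float64(173.3)]
stop z 0.056 [np.float64(174.3), np.float64(171.0), np.float64(168.8)]
stop z 0.06 [np.float64(171.1), np.float64(167.9), np.float64(165.7)]
stone far [np.float64(169.9), np.float64(169.8)]
```

play_rows:
  increments:
    - [0.4,0,0,0,0,0,0.025]
    - [0.4,0,0,0,0,0,0.03]
    - [0.4,0,0,0,0,0,0.03]
    - [0.4,0,0,0,0,0,0.025]
    - [0.4,0,0,0,0,0,0]
    - [0.4,0,0,0,0,0,0]
    - [0.4,0,0,0,0,0,0]
    - [0.4,0,0,0,0,0,0]

```text
clock: 14.0
tool_pos: [0.4971, -0.1919, 0.0462]
eef_rot: [0.869, -0.496, 0.003, -0.0]
contact_force: [1.3, 0.0, 0.1]
opening: 0.499
```

```bash
python3 st.py; python3 look.py 9;  python3 - <<'E'
from h import *
im=cv2.imread('pics/w9.png')[0:150,30:230]
cv2.imwrite('pics/w9z.png',cv2.resize(im,None,fx=4,fy=4,interpolation=cv2.INTER_CUBIC))
E
```

```text
t 14.0 pos [ 0.4971 -0.1919  0.0462] yaw -59.41 op mm 43.92
delta [-0.9   0.08  0.2 ] [-0.0012 -0.006  -0.7384]
F tool [ 0.66 -1.12 -0.04] M tool [-0.176  0.126 -0.23 ] Mw [-0.2    0.088  0.229]
Mz [-0.23  -0.148 -0.169 -0.165 -0.161] -0.17477001355488928 angle rad 0.7372235802685789 z
```

View pics/w9z.png

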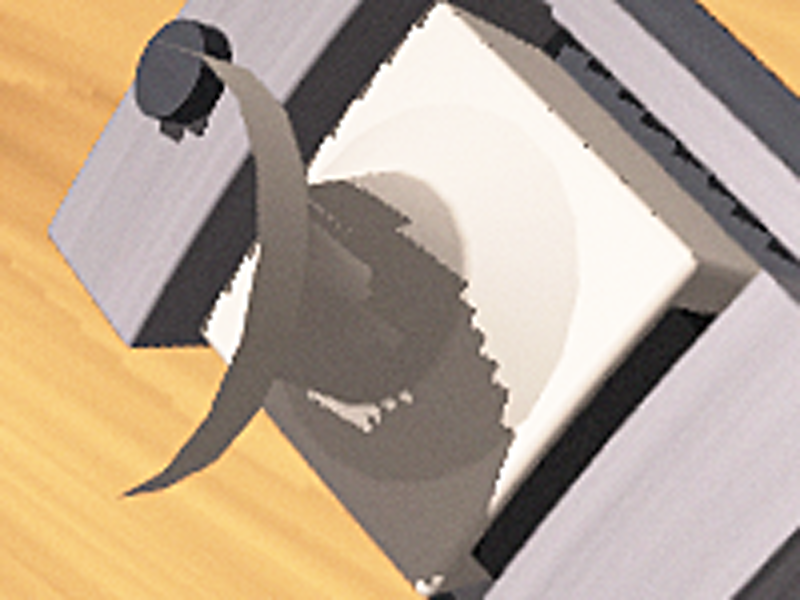

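play_rows:
  increments:
    - [0.4,0,0,0,0,0,0.02]
    - [0.4,0,0,0,0,0,0.025]
    - [0.4,0,0,0,0,0,0.025]
    - [0.4,0,0,0,0,0,0.025]
    - [0.4,0,0,0,0,0,0.02]
    - [0.4,0,0,0,0,0,0]
    - [0.4,0,0,0,0,0,0]
    - [0.4,0,0,0,0,0,0]
  grip_force: 19

```text
clock: 15.2
tool_pos: [0.4971, -0.192, 0.0462]
eef_rot: [0.837, -0.548, 0.003, -0.0]
contact_force: [-0.6, -0.8, 0.4]
opening: 0.494
```

```bash
python3 st.py; python3 look.py 10;  python3 - <<'E'
from h import *
im=cv2.imread('pics/w10.png')[0:200,0:200]
cv2.imwrite('pics/w10z.png',cv2.resize(im,None,fx=3,fy=3,interpolation=cv2.INTER_CUBIC))
E
```

```text
t 15.2 pos [ 0.4971 -0.192   0.0462] yaw -66.42 op mm 43.47
delta [-0.96  0.16  0.2 ] [-0.0014 -0.0062 -0.8609]
F tool [ 0.5   0.84 -0.37] M tool [-0.268  0.063 -0.216] Mw [-0.166  0.221  0.215]
Mz [-0.216 -0.241 -0.21  -0.28  -0.169] -0.22334608825039667 angle rad 0.8595936260571244 z
```

View pics/w10z.png

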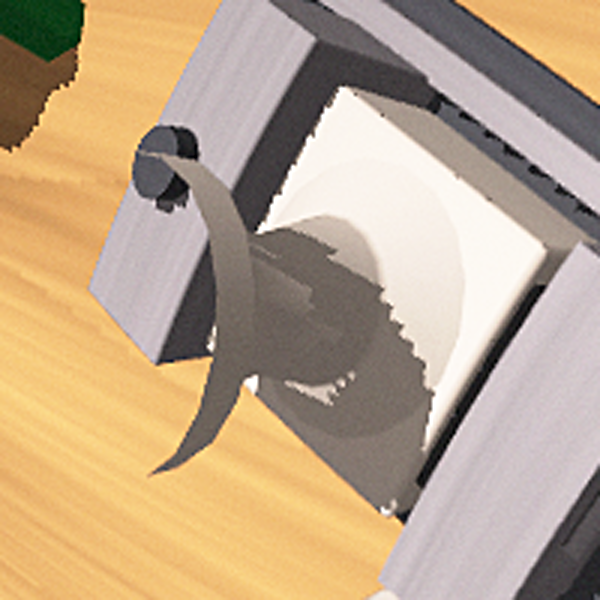

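View pics/w10.png

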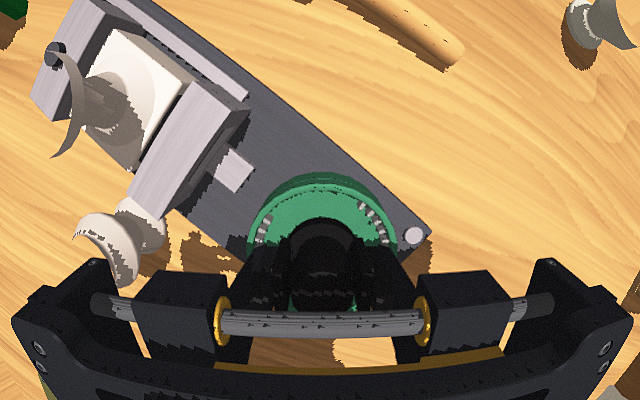

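Run:
```python
from gap import *
gap('9',30,[(497,580),(600,460),(710,335),(765,278)],[(510,490),(600,380),(693,262)])
sc=4/3
gap('10',0,[(410*sc,520*sc),(480*sc,415*sc),(545*sc,315*sc),(585*sc,247*sc)],[(430*sc,440*sc),(490*sc,345*sc),(547*sc,250*sc)])
```

```text
9 [102.7 102.  102.  101.9] [112.3 112.3 113.5] gap 10.52868987105505
stop z 0.046 []
stop z 0.05 []
stop z 0.056 []
stop z 0.06 []
stone far []
10 [104.6 103.  102.8 103.8] [112.7 112.2 113. ] gap 9.106100966127926
stop z 0.046 []
stop z 0.05 []
stop z 0.056 []
stop z 0.06 []
stone far []
```

play_rows:
  increments:
    - [0.4,0,0,0,0,0,0.02]
    - [0.4,0,0,0,0,0,0.02]
    - [0.4,0,0,0,0,0,0.02]
    - [0.4,0,0,0,0,0,0.008]
    - [0.4,0,0,0,0,0,0]
    - [0.4,0,0,0,0,0,0]
    - [0.4,0,0,0,0,0,0]
    - [0.4,0,0,0,0,0,0]

```text
clock: 16.4
tool_pos: [0.4972, -0.1921, 0.0462]
eef_rot: [0.816, -0.578, 0.003, -0.0]
contact_force: [0.4, 0.3, 0.1]
opening: 0.491
```

```bash
python3 st.py; python3 look.py 11
```

```text
t 16.4 pos [ 0.4972 -0.1921  0.0462] yaw -70.55 op mm 43.19
delta [-1.02  0.27  0.2 ] [-0.0015 -0.0063 -0.9329]
F tool [-0.11 -0.51 -0.1 ] M tool [-0.205  0.144 -0.308] Mw [-0.206  0.147  0.307]
Mz [-0.308 -0.326 -0.3   -0.276 -0.307] -0.30327338936903603 angle rad 0.9317831761062005 z
```

play_rows:
  increments:
    - [0.75,0,0,0,0,0,0]
    - [0.95,0,0,0,0,0,0]
    - [0.95,0,0,0,0,0,0]
    - [0.95,0,0,0,0,0,0]
    - [0.95,0,0,0,0,0,0]
    - [0.95,0,0,0,0,0,0]
    - [0.95,0,0,0,0,0,0]
    - [0.95,0,0,0,0,0,0]

```text
clock: 17.6
tool_pos: [0.4968, -0.1914, 0.0462]
eef_rot: [0.816, -0.579, 0.002, -0.001]
contact_force: [-0.1, -0.4, 0.0]
opening: 0.952
```

```bash
python3 st.py; python3 look.py 12
python3 - <<'E'
from h import *
im=cv2.imread('pics/w12.png')[200:320,222:422]
a=np.clip(im.astype(float)*2.2,0,255).astype(np.uint8); cv2.imwrite('pics/w12z.png',cv2.resize(a,None,fx=4,fy=4,interpolation=cv2.INTER_CUBIC))
E
```

```text
t 17.6 pos [ 0.4968 -0.1914  0.0462] yaw -70.72 op mm 83.77
delta [-0.28  0.08  0.16] [-0.0021 -0.0048 -0.9358]
F tool [ 0.32  0.18 -0.01] M tool [-0.155 -0.061  0.019] Mw [ 0.006  0.167 -0.019]
Mz [ 0.019 -0.003  0.017 -0.001 -0.038] -0.0012378492951946305 angle rad 0.9345821892156507 z
```

View pics/w12z.png

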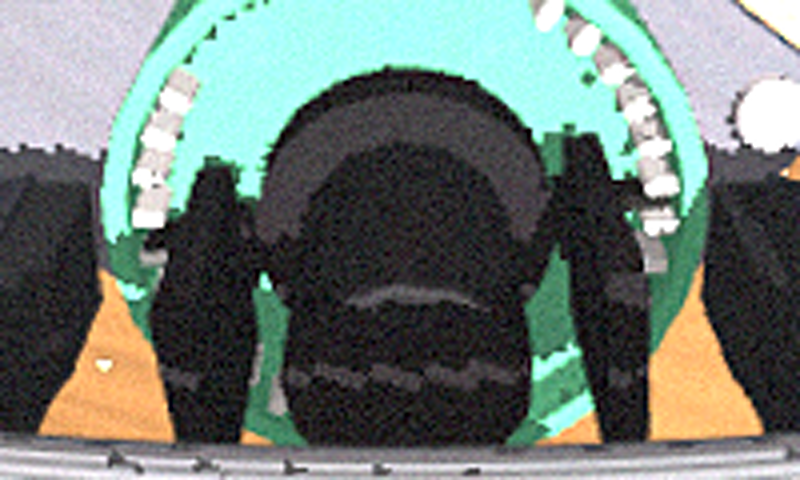

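The tabs look sprung out and the knob has slipped back a few degrees. I'll raise the tool straight up and check.

play_rows:
  increments:
    - [0.95,0,0,-5,0,0,0]
    - [0.95,0,0,-8,0,0,0]
    - [0.95,0,0,-12,0,0,0]
    - [0.95,0,0,-12,0,0,0]
    - [0.95,0,0,-12,0,0,0]
    - [0.95,0,0,-8,0,0,0]
    - [0.95,0,0,0,0,0,0]
    - [0.95,0,0,0,0,0,0]

```text
clock: 18.8
tool_pos: [0.4969, -0.1914, 0.1083]
eef_rot: [0.816, -0.579, 0.003, -0.001]
contact_force: [0.7, 0.8, -0.1]
opening: 0.948
```

```bash
python3 st.py; python3 look.py 13
python3 - <<'E'
from h import *
im=cv2.imread('pics/w13.png')[180:300,232:412]
a=np.clip(im.astype(float)*2,0,255).astype(np.uint8); cv2.imwrite('pics/w13z.png',cv2.resize(a,None,fx=4,fy=4,interpolation=cv2.INTER_CUBIC))
E
```

```text
t 18.8 pos [ 0.4969 -0.1914  0.1083] yaw -70.71 op mm 83.43
delta [-0.52  0.61 62.31] [-0.0031 -0.0065 -0.9357]
F tool [-0.52 -0.88  0.12] M tool [-0.17  -0.051 -0.01 ] Mw [-0.008  0.178  0.01 ]
Mz [-0.01  -0.001 -0.     0.004  0.035] 0.00535767585453435 angle rad 0.9346531085138687 z
```

View pics/w13z.png

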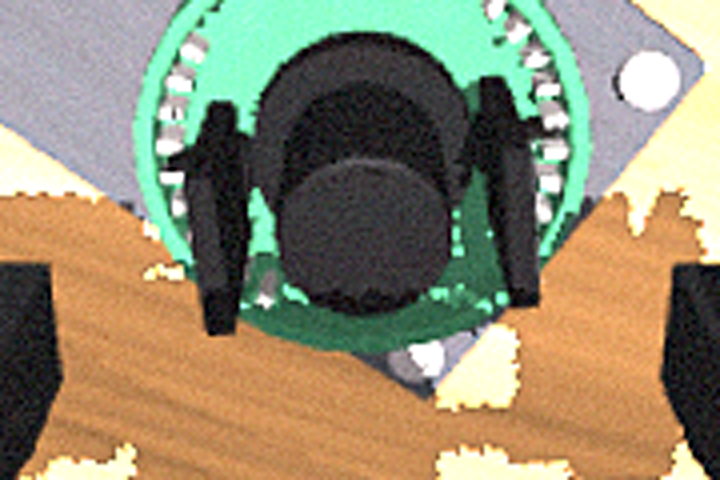

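View pics/w13.png

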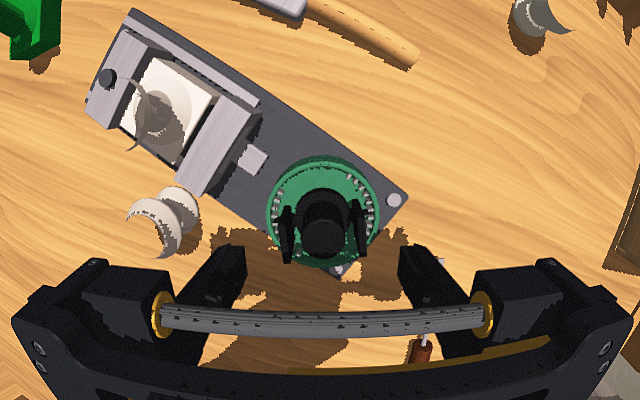

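Run:
```python
from h import *
wc=np.load('wc13.npy',allow_pickle=True).item()
g=lambda u,v:onz(wc,232+u/4,180+v/4,.081,True)[:2]*1000
def y(d): return np.degrees(np.arctan2(d[1],d[0]))
L,Rr=g(206,333),g(540,304); print('over tabs',np.linalg.norm(Rr-L),'yaw',y(Rr-L))
Li,Ri=g(236,333),g(512,304); print('inner',np.linalg.norm(Ri-Li),'yaw',y(Ri-Li))
# plate tops direction: outer top edge left (187,180)->(206,333); right (540,180)?
for a,b in [((187,180),(206,333)),((245,170),(236,333)),((515,150),(540,304)),((483,180),(512,304))]:
    print('edge',y(g(*a)-g(*b))-90)
```

```text
over tabs 53.65160171611617 yaw -65.30364013056835
inner 44.333863371791516 yaw -64.12455705569603
edge -67.28400398870943
edge -75.7687832347107
edge -59.40651910015869
edge -56.41927591218559
```

Run:
```python
from h import *
im=cv2.imread('pics/w13.png')[40:200,80:280]
cv2.imwrite('pics/w13y.png',cv2.resize(im,None,fx=4,fy=4,interpolation=cv2.INTER_CUBIC))
a=cv2.imread('pics/top0.png');b=cv2.imread('pics/t13.png')
cv2.imwrite('pics/cmp.png',np.vstack([a[120:290,160:480],b[120:290,160:480]]).repeat(1,0))
```

```text
(no output)
```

View pics/w13y.png

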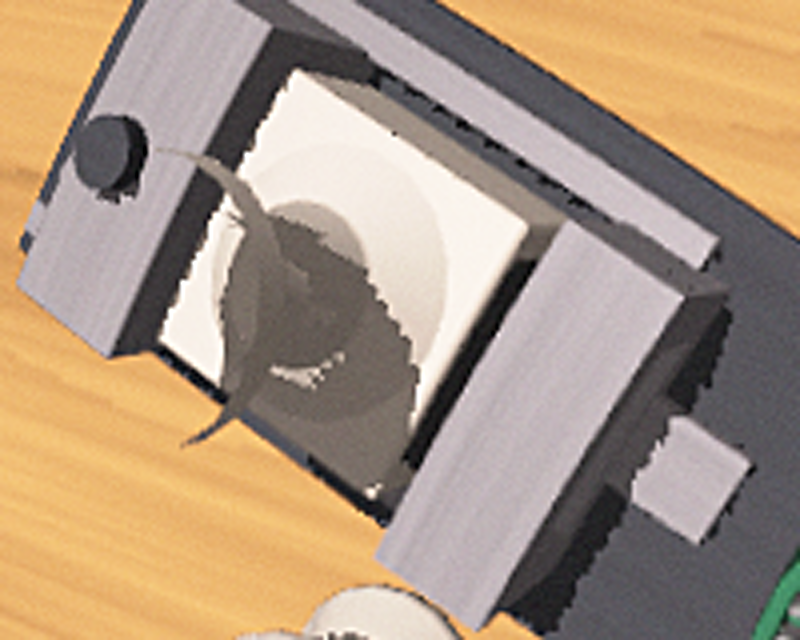

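View pics/cmp.png

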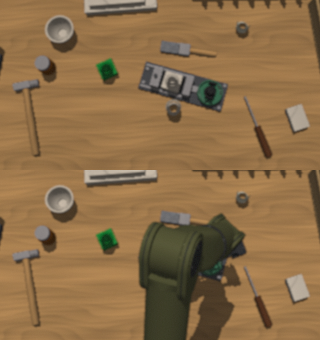

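View pics/s13.png

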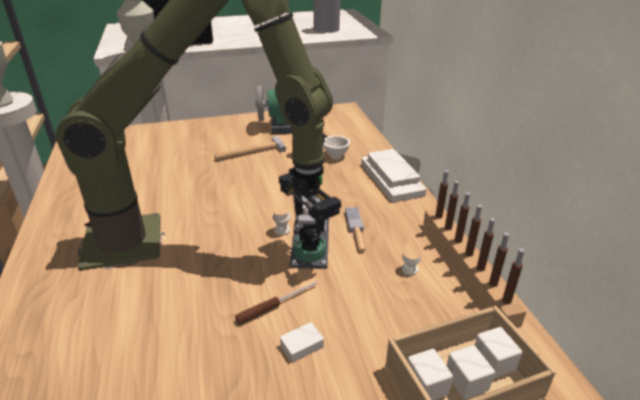

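Run:
```python
from gap import *
gap('13',80,[(415,480),(480,370),(540,265),(568,218)],[(418,410),(475,315),(527,228)],y0=40)
from plant import r
print(r.get_state()['clock'], r.finish_job())
```

```text
13 [104.4 103.9 104.5 104.8] [113.3 112.9 113.1] gap 8.695462275723969
stop z 0.046 []
stop z 0.05 []
stop z 0.056 []
stop z 0.06 []
stone far []
the job is handed in; nothing more can be done
19.0 None
```

The blank is clamped and the job was handed in at 19.0 s; no verdict was reported. I pinched both tabs fully in (about 44 mm over the tabs) with up to 19 N. I turned the knob clockwise to 53.4° by the tool's yaw, opened the fingers and lifted straight up.

**Lock:** after release the wrist picture gave 53.7 mm over the tabs, so both have sprung out. It put the knob at about 48°, the expected 2° short of the 50° notch.

**Clamping force:**
- The knob torque at rest was 0.30 N m before release, which suggests about 15 N on the blank. After the slip-back this works out at about 11 N, with the pad in roughly 3 to 4 mm, a little short of half-way.
- The camera gap between jaw and blank was 8.7 mm, which fits that within about 1 mm. I could not measure the force directly after release.
- The torque readings scattered, and one at 0.86 rad gave about 11 N where I expected 13 N. Both values keep the final force within 7 to 19 N.

**Bench:** the blank looks upright against the stop. In the last pictures the other things on the bench are where they were, judged by eye, and the robot touches nothing. In the top view the arm covers the clamp and the vase beside it, so I judged the vase from the side and wrist pictures.

**Position correction:** the early camera estimates of the knob position differed by 2 to 4 mm. I corrected this by comparing the fingertips with the tabs in a close wrist picture. The sideways force stayed near zero when the tabs closed.

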